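# Close a specimen holder: cover plate onto its guide pins, then swing the clamp over

### The job

The specimens are loaded, so close the specimen holder: pick up the aluminium cover by its handle and lower it, level and without letting it drop, over the two guide pins until it lies flush on the grey base, the large bush on the large pin (red dots together). Then push the red knob round so that the swing clamp arm lies fully over the cover, up to its stop. Leave the things round about where they are.

Things in the scene. Friction and masses are not known exactly. Their poses are not given: they have to be found in the camera images.
- base: Fixed grey lower half of a specimen holder: flange x -90..65, y -105..105 mm, 10 mm thick, under a block 110 x 190 mm (x, y), flat top 30 mm above the table; four specimens lie just below that top. Two guide pins stand on it, 156 mm apart along y. Origin on the table under the block's middle; y points to the large pin; -x, with the clamp, roughly faces the robot (yaw within 0.35 rad of 0).
- pin_large (a point): Tip of the large guide pin, 16 mm diameter, at (0, 78, 62) mm in the base frame: 32 mm above the block's top; the last 9 mm taper to 6 mm diameter. A red dot on the block marks this end.
- pin_small (a point): Tip of the small guide pin, 12 mm diameter, at (0, -78, 62) mm in the base frame, otherwise the same (tapers to 2 mm diameter).
- cover: Loose aluminium cover 110 x 190 x 8 mm (x, y, z), 0.4 to 0.63 kg, four windows, flat on the table, handle up. Two guide bores along y, each 20 mm long with its brass bush (12 mm above the plate): binds if tilted over about 5 degrees. Origin: centre of underside; y to the large bore. Yaw within 1 rad of the base's. Closed, its origin is 30 mm above the base's and the frames agree.
- cover_grip (a point): Middle of the cover's black handle bar, (0, 0, 38) mm in the cover frame. The bar runs along the cover's x: 66 mm long, 14 mm thick in y, 16 mm high (z 30 to 46 mm), 42 mm between its legs, 22 mm free under it. Close the fingers along the cover's y.
- cover_large (a point): Centre of the large bore (18 mm diameter, for the large pin, a red dot beside it) at the cover's underside, (0, 78, 0) mm in the cover frame.
- cover_small (a point): Centre of the small (14 mm) bore at the cover's underside, (0, -78, 0) mm in the cover frame.
- clamp (a joint): Swing clamp, upright axis at (-74, 0) mm in the base frame. 0: closed, at its stop, arm along the base's +x, reaching 37 mm over the cover's edge, underside 40 mm above the table, 2 mm above the closed cover. Starts open at 1.4 to 1.8 rad (counter-clockwise from above, limit 1.9): arm to +y, clear of the cover, knob to -y. Stays where left (friction about 1.5 N at the knob).
- clamp_pivot (a point): Point on the clamp's upright turning axis, 40 mm above the table.
- clamp_knob (a point): Upright red knob on the clamp's lever, on the far side from the arm, 44 mm from the turning axis; 20 mm in diameter, foot 40 mm and top 77 mm above the table; this point is on its axis, 66 mm above the table. Push it sideways with closed fingers (tips about 50 mm above the table) or pinch it.
- logbook: Bystander: blue notebook 148 x 109 x 14 mm, lying beyond and to the left of the base. Origin under its centre.
- tweezers: Bystander: steel tweezers 90 mm long, 9 mm high, lying to the left of the base. Origin under its centre.
- blower: Bystander: black rubber air blower, 54 mm diameter, 100 mm tall, standing behind the base. Origin under its centre.
- slide_box: Bystander: teal slide box 120 x 85 x 32 mm, to the right of the cover. Origin under its centre.

How it is judged:
By the outcome, as a careful person would: the job done as asked, in the order asked, and still so for the second after the job is handed in, with the robot touching nothing.
It also fails if it takes over 51 s, if anything falls off the work surface, if the arm or the gripper's body presses on something with over 40 N, if the wrist force passes 120 N, or if a joint passes its speed limit or range.

### The arm

A 6-joint arm with a two-finger parallel gripper is mounted at the origin on a cart in front of the work surface, level with it; the furniture and walls round the work are solid. World frame = base frame: x ahead of the robot, y to its left, z up, the work surface at z = 0. Lengths are in m, angles in degrees, forces in N, time in s.
With the tool pointing down it reaches from about 0.35 to 0.725 m from the base axis. Payload 6 kg.
Tool frame: the origin (TCP) lies midway between the tips of the shut fingers; the grasp point (between the pads) lies 19 mm behind it; z points along the fingers, y is the line along which they close (so a half turn about z gives the same grasp; the last joint's range is limited). The gripper opens to 85 mm and grips with 20 to 120 N. Pads are 22 mm wide; open, the fingers measure 114 mm over their backs; the gripper's body (76 mm by 85 mm) begins 54 mm behind the grasp point. The pads swing forward as they close: fully open they stand 13 mm farther back than shut.
Start: joints at [19.12, 2.303, 4.859, 0, -92.561, -19.12], TCP at [0.6, 0, 0.231] pointing down, gripper open.
Joint ranges: [-146.85, 146.85], [-73.84, 115.35], [-62.03, 85.46], [-188.31, 113.3], [-161.28, -10.13], [-171.36, 171.36]. Speed limits (degrees/s): [147.25, 147.25, 172.46, 180, 180, 180].

### API

Orientations are given as a 3x3 rotation matrix whose columns are the frame's x, y, z axes.
In Python, from plant import r gives the robot as it stands.
- The arm moves only by the shell command python3 -m crank 'ROWS' [FORCE]. ROWS is JSON, a list of rows, each a list of 7 numbers: the turn, a rotation vector about the world's x, y, z in rad, then the shift along the world's x, y, z in m, then the opening, from 0 (shut) to 1 (fully open). In form: [[wx, wy, wz, dx, dy, dz, grip], ...]. A call has 1 to 5 rows; each row shifts and turns the commanded pose from where the row before left it; what a row does not reach is not made up. A row lasts 1/8 s, in which the tool goes at most 62.5 mm and 10.7 degrees, less where a joint would pass 70% of its speed; a pose out of reach is approached as far as the arm can. A call is refused whole if a number of a shift passes 0.0625 or a number of a turn 0.188, either way. A call with a gripper value outside its range is refused whole. The fingers move at their own pace and stop on an object; FORCE is the grip in N (left out, the last holds). Time passes only in rows, so rows that do not move let the fingers close. It gives the time, the measured TCP pose, the force, the opening and the grip force at its end, in the units of the state.
- r.state(): the state, without advancing time (a new reading comes with each control period).
- r.grab_frame(name): name is "scene" or "side" or "wrist"; returns a dict with "pixels" (384x512x3 uint8, red, green, blue), "range_z" (384x512 float32, m along the optical axis (not along the pixel's ray), 0 where there is no reading), "vertical_fov" (degrees; the focal length in pixels is half the picture's height over the tangent of half this angle, whatever the lens; pixels are square), "cx", "cy" (the principal point, pixels), "k1" (the pictures are not rectified: a ray, as slopes to the right and down, at radius r is drawn at 1 + k1 r^2 times it, then the intrinsics apply), "camera_from_world" (4x4, takes a point from world to camera coordinates). Camera axes: x right, y down, z forward; pixel columns grow to the right and rows downward; lengths in m; the calibration is good to about 2 mm. A picture is of the moment at which its call begins.
- r.close_job(): hands the job in; it is judged then, once.
The state is a dict: "time_s": time; "joint_positions": joint angles; "qvel": joint speeds; "joint_torque": joint torques, N m; "position": TCP position; "tcp_rot": TCP orientation; "force": force on the tool from outside, world axes, zero at the start; "torque": the same for the moment, N m; "gripper_width": finger opening in m; "grip_force": force on a finger pad.
Only numpy, scipy, OpenCV 4.12 (cv2) and the standard library are available. Lean on these libraries where they do the work, as an engineer would, in place of code of your own. Each camera call takes 0.05 s, during which the arm holds its last target. There are 200 camera calls.

## Working session

There is one attempt and no reset: what is moved stays moved. The work goes in short steps, Python scripts to look and compute and a shell command to move; the robot and the scene stay as the last step left them, time stands still between calls to the robot, and variables do not carry over. Pictures are saved under pics/ and viewed, at most 10 in all, crops included, and the job is handed in when it is done.

```bash
mkdir -p pics; ls; cat > h.py <<'E'
import numpy as np, cv2
from plant import r
def grab(n):
    f=r.grab_frame(n); return f
def K(f):
    h,w=f["pixels"].shape[:2]; fl=h/2/np.tan(np.radians(f["vertical_fov"])/2)
    return fl
def slopes(f,uv):
    fl=K(f); d=(np.atleast_2d(uv).astype(float)-[f["cx"],f["cy"]])/fl
    s=d.copy()
    for _ in range(20): s=d/(1+f["k1"]*(s**2).sum(1,keepdims=True))
    return s
def rays(f,uv):
    s=slopes(f,uv); T=np.array(f["camera_from_world"]); R=T[:3,:3]; o=-R.T@T[:3,3]
    return o,np.c_[s,np.ones(len(s))]@R
def onplane(f,uv,z):
    o,d=rays(f,uv); return o+d*((z-o[2])/d[:,2])[:,None]
def cloud(f):
    h,w=f["range_z"].shape; v,u=np.mgrid[:h,:w]
    o,d=rays(f,np.c_[u.ravel(),v.ravel()]); z=f["range_z"].reshape(-1,1)
    return (o+d*z).reshape(h,w,3)
def proj(f,P):
    T=np.array(f["camera_from_world"]); p=np.atleast_2d(P)@T[:3,:3].T+T[:3,3]; s=p[:,:2]/p[:,2:]
    return s*(1+f["k1"]*(s**2).sum(1,keepdims=True))*K(f)+[f["cx"],f["cy"]]
def tri(fs,uvs):
    A=np.zeros((3,3));b=np.zeros(3)
    for f,uv in zip(fs,uvs):
        o,d=rays(f,uv); d=d[0]/np.linalg.norm(d[0]); M=np.eye(3)-np.outer(d,d); A+=M;b+=M@o
    return np.linalg.solve(A,b)
def save(f,n): cv2.imwrite("pics/"+n,f["pixels"][:,:,::-1])
E
python3 - <<'E'
from h import *
import pickle
fs={n:grab(n) for n in("scene","side","wrist")}
pickle.dump(fs,open("f0.pkl","wb"))
for n,f in fs.items():
    T=np.array(f["camera_from_world"]); print(n,f["vertical_fov"],f["cx"],f["cy"],f["k1"],(-T[:3,:3].T@T[:3,3]).round(3),T[2,:3].round(2),(f["range_z"]>0).mean())
cv2.imwrite("pics/a.png",np.vstack([np.hstack([fs["scene"]["pixels"],fs["side"]["pixels"]])])[:,:,::-1][:, :])
im=np.hstack([fs["scene"]["pixels"],fs["side"]["pixels"]])[:,:,::-1]
cv2.imwrite("pics/a.png",cv2.resize(im,(800,300),interpolation=cv2.INTER_AREA))
save(fs["scene"],"scene0.png");save(fs["side"],"side0.png");save(fs["wrist"],"wrist0.png")
s=r.state();print({k:np.round(v,3).tolist() for k,v in s.items()})
E
```

```text
pics
scene 47.14614571723004 261.8797852643989 194.21810427253772 -0.11287247137767181 [-0.316  1.032  0.861] [ 0.57 -0.67 -0.48] 0.9921315511067709
side 45.17365893611362 255.046336955027 194.10960321705994 -0.1125417971563079 [-0.379  0.966  0.828] [ 0.6  -0.65 -0.47] 0.9925435384114584
wrist 70.98922513469344 253.77152917718362 189.36701985359198 0.0041626863788335544 [ 0.601 -0.077  0.372] [-0.    0.3  -0.95] 0.995758056640625
{'time_s': 0.15, 'joint_positions': [19.121, 2.332, 4.816, -0.018, -92.561, -19.119], 'qvel': [-0.003, -0.122, 0.156, 0.102, -0.03, -0.073], 'joint_torque': [-0.002, -36.861, 34.769, 6.936, -0.004, -0.0], 'position': [0.6, 0.0, 0.23], 'tcp_rot': [[0.0, -1.0, -0.001], [-1.0, -0.0, -0.0], [0.0, 0.001, -1.0]], 'force': [1.34, 0.478, 0.389], 'torque': [0.036, -0.007, -0.072], 'grip_force': 0.0, 'gripper_width': 0.085}
```

View pics/scene0.png

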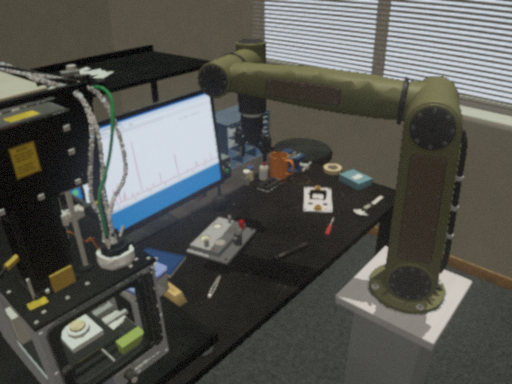

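View pics/side0.png

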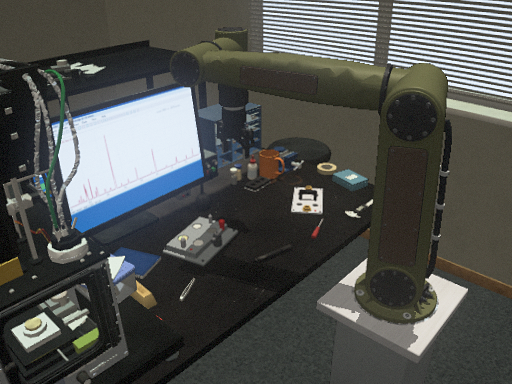

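The scene view shows the base around pixel (222,240), with the red knob at (241,224), and the cover at (318,200). The slide box is at (355,180). In the side view the base is at (203,238) and the cover at (308,200).

```bash
python3 - <<'E'
from h import *
import pickle
fs=pickle.load(open("f0.pkl","rb"))
for n,pts in(("scene",[(222,240),(241,224),(318,200),(318,188),(318,209),(355,180),(206,241)]),("side",[(203,238),(308,200),(308,187)])):
    c=cloud(fs[n])
    for u,v in pts: print(n,u,v,c[v,u].round(3))
E
```

```text
scene 222 240 [0.565 0.199 0.026]
scene 241 224 [0.541 0.131 0.065]
scene 318 200 [ 0.49  -0.259  0.006]
scene 318 188 [ 0.538 -0.33   0.014]
scene 318 209 [ 0.448 -0.196  0.009]
scene 355 180 [ 0.448 -0.475  0.023]
scene 206 241 [0.573 0.263 0.052]
side 203 238 [0.571 0.186 0.029]
side 308 200 [ 0.497 -0.266  0.006]
side 308 187 [ 0.548 -0.335  0.016]
```

View pics/wrist0.png

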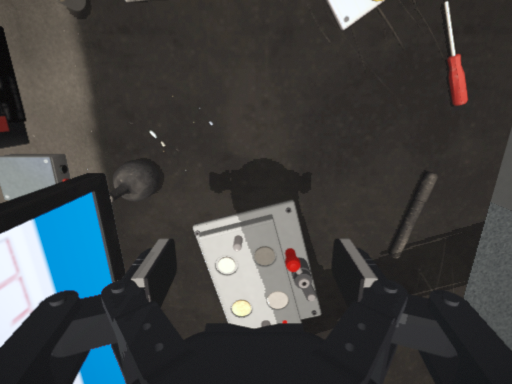

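The wrist view shows the base with its specimens around (260,270), the knob at (293,263), the pivot at (304,284) and the small pin at (237,242). The cover is mostly out of frame at the top right. I'll move over the base for two views.

```bash
python3 -m crank '[[0,0,0,-0.02,0.06,0.03,1],[0,0,0,-0.02,0.06,0.03,1],[0,0,0,0,0,0,1],[0,0,0,0,0,0,1]]' 
python3 - <<'E'
from h import *
import pickle
f=grab("wrist");pickle.dump(f,open("b1.pkl","wb"));save(f,"b1.png");print(r.state()["position"])
E
python3 -m crank '[[0,0,0,0.0,0.06,0,1],[0,0,0,0,0.03,0,1],[0,0,0,0,0,0,1],[0,0,0,0,0,0,1]]' 
python3 - <<'E'
from h import *
import pickle
f=grab("wrist");pickle.dump(f,open("b2.pkl","wb"));save(f,"b2.png");print(r.state()["position"])
a=cv2.imread("pics/b1.png");b=cv2.imread("pics/b2.png")
cv2.imwrite("pics/b12.png",np.hstack([cv2.resize(x[0:384,110:410],(400,512)) for x in(a,b)]))
E
```

```text
time_s: 0.65
position: [0.5641, 0.1074, 0.2842]
tcp_rot: [[0.001, -1.0, -0.001], [-1.0, -0.001, -0.0], [0.0, 0.001, -1.0]]
force: [-0.3, -0.5, -0.1]
gripper_width: 0.0852
grip_force: 0.0
[0.56413684 0.10673189 0.28384862]
time_s: 1.2
position: [0.5645, 0.1959, 0.2842]
tcp_rot: [[-0.001, -1.0, -0.001], [-1.0, 0.001, -0.001], [0.001, 0.001, -1.0]]
force: [1.0, -0.5, -0.1]
gripper_width: 0.0853
grip_force: 0.0
[0.56454904 0.19577271 0.28452634]
```

View pics/b12.png

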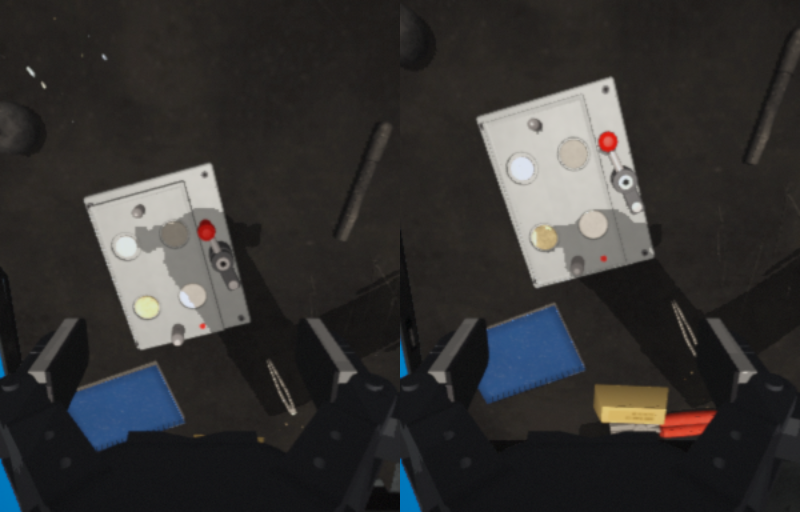

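Both close views show the base. In the left picture the small pin is at (139,210), the large pin at (178,335), the red dot at (203,326), the knob at (206,230) and the pivot at (222,264). In the right picture they are at (535,125), (577,265), (604,258), (608,142) and (626,182).

```bash
python3 - <<'E'
from h import *
import pickle
for n in("b1","b2"):
    f=pickle.load(open(n+".pkl","rb")); c=cloud(f); px=f["pixels"]
    reg=(abs(c[...,0]-.57)<.13)&(abs(c[...,1]-.2)<.14)
    top=reg&(c[...,2]>.025)&(c[...,2]<.034); print(n,"top z med",np.median(c[top][:,2]))
    # block top rect
    rect=cv2.minAreaRect(c[top][:,:2].astype(np.float32)); print(" toprect",np.round(rect[0],4),np.round(rect[1],4),rect[2])
    fl=reg&(c[...,2]>.006)
    rect=cv2.minAreaRect(c[fl][:,:2].astype(np.float32)); print(" flange",np.round(rect[0],4),np.round(rect[1],4),rect[2])
    m=(reg&(c[...,2]>.036)&(c[...,2]<.1)).astype(np.uint8)
    k,l,st,ce=cv2.connectedComponentsWithStats(m)
    for i in range(1,k):
        if st[i,4]<6: continue
        p=c[l==i]; zt=p[:,2].max(); t=p[p[:,2]>zt-.006]
        v,u=np.nonzero(l==i); tt=p[:,2]>zt-.006
        print(" comp",st[i,4],"mean",p.mean(0).round(4),"top",t.mean(0).round(4),len(t),"px",u[tt].mean().round(1),v[tt].mean().round(1))
    hsv=cv2.cvtColor(px,cv2.COLOR_RGB2HSV); red=(((hsv[...,0]<8)|(hsv[...,0]>172))&(hsv[...,1]>150)&(hsv[...,2]>60)&reg).astype(np.uint8)
    k,l,st,ce=cv2.connectedComponentsWithStats(red)
    for i in range(1,k):
        if st[i,4]>3: print(" red",st[i,4],ce[i].round(1),np.median(c[l==i],0).round(4))
E
```

```text
b1 top z med 0.0291263173740762
 toprect [0.5877 0.1758] [0.1422 0.1899] 15.110715866088867
 flange [0.5713 0.2058] [0.2173 0.2869] 5.52204704284668
 comp 72 mean [0.6221 0.1031 0.0535] top [0.6232 0.1044 0.0587] 32 px 211.8 160.1
 comp 649 mean [0.5354 0.1516 0.0556] top [0.551  0.1205 0.0745] 134 px 264.2 174.2
 comp 119 mean [0.5824 0.2512 0.0521] top [0.5825 0.2534 0.0593] 43 px 242.4 255.0
 red 154 [264.2 172.7] [0.5512 0.1185 0.0743]
 red 9 [261.7 243.9] [0.5513 0.2504 0.0295]
b2 top z med 0.029115733650275366
 toprect [0.5894 0.1766] [0.1387 0.1899] 15.112236022949219
 flange [0.5713 0.2076] [0.2153 0.2897] 6.536716461181641
 comp 80 mean [0.622  0.1052 0.0547] top [0.6229 0.1052 0.0589] 36 px 208.9 92.9
 comp 777 mean [0.5354 0.1535 0.0558] top [0.5508 0.1213 0.0747] 161 px 265.4 106.0
 comp 120 mean [0.5824 0.2525 0.0534] top [0.5824 0.2542 0.06  ] 44 px 242.1 202.1
 red 152 [265.5 105.9] [0.5507 0.1212 0.0747]
 red 13 [262.4 193.4] [0.5527 0.2505 0.0297]
 red 25 [340.3 318. ] [0.5401 0.1791 0.3619]
```

```bash
python3 -m crank '[[0,0,0,-0.01,-0.0625,0,1],[0,0,0,-0.01,-0.0625,0,1],[0,0,0,-0.01,-0.0625,0,1],[0,0,0,-0.01,-0.0625,0,1],[0,0,0,-0.01,-0.0625,0,1]]' >/dev/null
python3 -m crank '[[0,0,0,-0.01,-0.05,0,1],[0,0,0,0,0,0,1],[0,0,0,0,0,0,1]]' 
python3 - <<'E'
from h import *
import pickle
f=grab("wrist");pickle.dump(f,open("c1.pkl","wb"));save(f,"c1.png");print(r.state()["position"])
E
python3 -m crank '[[0,0,0,0.0,-0.06,0,1],[0,0,0,0,0,0,1],[0,0,0,0,0,0,1]]' 
python3 - <<'E'
from h import *
import pickle
f=grab("wrist");pickle.dump(f,open("c2.pkl","wb"));save(f,"c2.png")
a=cv2.imread("pics/c1.png");b=cv2.imread("pics/c2.png")
cv2.imwrite("pics/c12.png",np.hstack([cv2.resize(x[0:384,110:410],(400,512)) for x in(a,b)]))
for n in("c1","c2"):
    f=pickle.load(open(n+".pkl","rb")); c=cloud(f)
    reg=(abs(c[...,0]-.5)<.15)&(abs(c[...,1]+.26)<.14)
    for lo,hi in((.003,.014),(.016,.025),(.027,.06)):
        m=(reg&(c[...,2]>lo)&(c[...,2]<hi)).astype(np.uint8)
        k,l,st,ce=cv2.connectedComponentsWithStats(m)
        for i in range(1,k):
            if st[i,4]<40: continue
            p=c[l==i]; rc=cv2.minAreaRect(p[:,:2].astype(np.float32))
            print(n,lo,st[i,4],"med",np.median(p,0).round(4),"rect",np.round(rc[0],4),np.round(rc[1],4),round(rc[2],2),"px",ce[i].round(1))
E
```

```text
time_s: 2.25
position: [0.5045, -0.1621, 0.2849]
tcp_rot: [[-0.002, -1.0, 0.0], [-1.0, 0.002, 0.0], [-0.0, -0.0, -1.0]]
force: [-0.4, 0.8, -0.1]
gripper_width: 0.0853
grip_force: 0.0
[ 0.50472441 -0.16141602  0.2848558 ]
time_s: 2.68
position: [0.5051, -0.2207, 0.2846]
tcp_rot: [[0.001, -1.0, -0.0], [-1.0, -0.001, 0.0], [-0.0, 0.0, -1.0]]
force: [0.5, 1.0, 0.9]
gripper_width: 0.0857
grip_force: 0.0
c1 0.003 8917 med [ 0.5053 -0.2787  0.0072] rect [ 0.5018 -0.2711] [0.1105 0.1906] 34.3 px [253.8  75.2]
c1 0.003 151 med [ 0.3607 -0.1417  0.0087] rect [ 0.3634 -0.1561] [0.0114 0.0738] 15.99 px [344.4 164.2]
c1 0.016 146 med [ 0.546  -0.3345  0.0193] rect [ 0.5457 -0.3345] [0.0206 0.0201] 89.75 px [223.3  28.6]
c1 0.016 129 med [ 0.4582 -0.2066  0.0192] rect [ 0.458 -0.207] [0.0246 0.0239] 89.44 px [285.9 126.7]
c1 0.027 565 med [ 0.5012 -0.2705  0.0447] rect [ 0.502  -0.2709] [0.0654 0.014 ] 34.22 px [256.8  78.5]
c2 0.003 7860 med [ 0.5059 -0.2803  0.0072] rect [ 0.5021 -0.271 ] [0.11   0.1901] 34.28 px [254.4 116.8]
c2 0.003 134 med [ 0.3603 -0.1412  0.0089] rect [ 0.3632 -0.1559] [0.0116 0.0732] 17.08 px [341.1 199.2]
c2 0.016 119 med [ 0.5456 -0.3349  0.019 ] rect [ 0.5462 -0.3351] [0.0203 0.021 ] 46.35 px [225.5  75.6]
c2 0.016 121 med [ 0.4584 -0.2065  0.019 ] rect [ 0.4579 -0.207 ] [0.0249 0.0241] 4.25 px [284.6 165.4]
c2 0.027 493 med [ 0.5017 -0.2723  0.0447] rect [ 0.502  -0.2711] [0.0656 0.0141] 34.26 px [257.2 123.5]
```

View pics/c12.png

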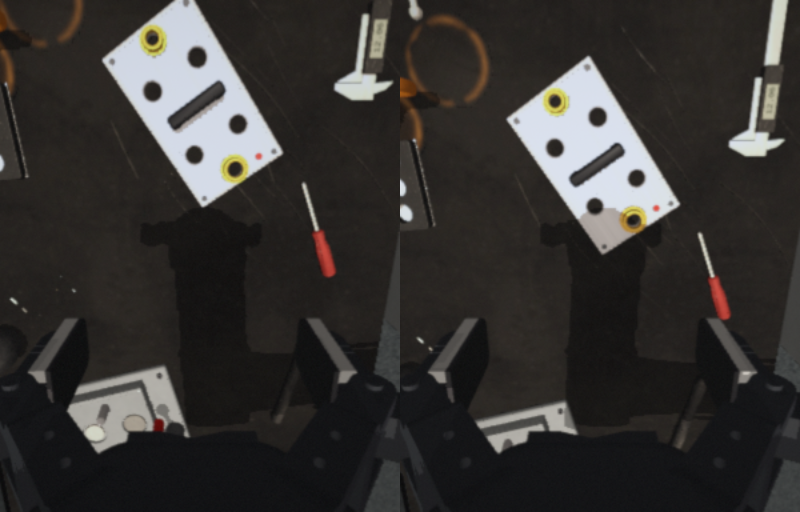

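The cover is clearly seen from both views. The handle's middle is at (0.502, -0.271), its top about 45 mm up. The yaw is 34.3° and the large bush is at (0.458, -0.207), with sizes matching the text. The base has yaw 15.1° and its middle is at about (0.603, 0.180). Now I'll grasp.

```bash
python3 -m crank '[[0,0,-0.162,0,-0.025,-0.03,1],[0,0,-0.162,0,-0.025,-0.03,1],[0,0,-0.162,0,0,-0.03,1],[0,0,-0.162,0,0,-0.03,1],[0,0,-0.162,0,0,-0.03,1]]'
python3 -m crank '[[0,0,-0.162,-0.002,0,-0.03,0.8],[0,0,0,0,0,0,0.7],[0,0,0,0,0,0,0.7]]'
python3 - <<'E'
from h import *
s=r.state();R=np.array(s["tcp_rot"]);print(s["position"],s["joint_positions"],np.degrees(np.arctan2(R[1,1],R[0,1])))
E
```

```text
time_s: 3.35
position: [0.5054, -0.27, 0.1341]
tcp_rot: [[-0.727, -0.687, 0.001], [-0.687, 0.727, 0.0], [-0.0, -0.0, -1.0]]
force: [1.1, -0.1, -0.4]
gripper_width: 0.0851
grip_force: 0.0
time_s: 3.72
position: [0.5038, -0.2711, 0.1066]
tcp_rot: [[-0.823, -0.567, 0.002], [-0.567, 0.823, -0.001], [-0.001, -0.002, -1.0]]
force: [-0.1, -0.4, 0.4]
gripper_width: 0.0598
grip_force: 0.0
[ 0.50382036 -0.27109657  0.10663701] [-8.16621233e+00 -8.07719842e-01 -1.13076611e+01  4.74821235e-02
 -7.93909388e+01 -4.72782802e+01] 124.56415894655477
```

```bash
python3 -m crank '[[0,0,-0.005,-0.001,0,-0.04,0.7],[0,0,0,-0.001,0,-0.035,0.7],[0,0,0,0,0,-0.011,0.7],[0,0,0,0,0,0,0.7],[0,0,0,0,0,0,0]]' 60
python3 -m crank '[[0,0,0,0,0,0,0],[0,0,0,0,0,0,0],[0,0,0,0,0,0,0],[0,0,0,0,0,0,0]]'
```

```text
time_s: 4.35
position: [0.5023, -0.2718, 0.0212]
tcp_rot: [[-0.828, -0.56, 0.003], [-0.56, 0.828, -0.001], [-0.002, -0.003, -1.0]]
force: [0.8, -0.2, 0.2]
gripper_width: 0.043
grip_force: 0.0
time_s: 4.85
position: [0.5014, -0.2715, 0.0201]
tcp_rot: [[-0.829, -0.56, 0.001], [-0.56, 0.829, -0.0], [-0.001, -0.001, -1.0]]
force: [-2.6, 2.6, 5.5]
gripper_width: 0.0133
grip_force: 60.6
```

```bash
python3 -m crank '[[0,0,0,0,0,0.01,0],[0,0,0,0,0,0.03,0],[0,0,0,0,0,0.04,0],[0,0,0,0,0,0.04,0],[0,0,0,0,0,0.01,0]]'
python3 -m crank '[[0,0,-0.037,0.01,0.045,0,0],[0,0,-0.037,0.01,0.045,0,0],[0,0,-0.037,0.01,0.045,0,0],[0,0,-0.037,0.01,0.045,0,0],[0,0,-0.037,0.01,0.045,0,0]]'
python3 -m crank '[[0,0,-0.037,0.01,0.045,0,0],[0,0,-0.037,0.01,0.045,0,0],[0,0,-0.037,0.01,0.045,0,0],[0,0,-0.037,0.01,0.04,0,0],[0,0,0,0.005,0.03,0,0]]'
python3 -m crank '[[0,0,0,0,0.02,0,0],[0,0,0,0,0,0,0],[0,0,0,0,0,0,0],[0,0,0,0,0,0,0]]'
python3 - <<'E'
from h import *
import pickle
fs={n:grab(n) for n in("wrist","scene","side")}
pickle.dump((r.state(),fs),open("d1.pkl","wb"));save(fs["wrist"],"d1.png")
E
```

```text
time_s: 5.48
position: [0.5018, -0.2718, 0.1514]
tcp_rot: [[-0.829, -0.559, 0.004], [-0.559, 0.829, -0.001], [-0.003, -0.003, -1.0]]
force: [0.2, -0.3, -5.9]
gripper_width: 0.0128
grip_force: 59.2
time_s: 6.1
position: [0.55, -0.0448, 0.1463]
tcp_rot: [[-0.918, -0.396, -0.004], [-0.396, 0.918, 0.0], [0.003, 0.002, -1.0]]
force: [1.2, -0.2, -4.9]
gripper_width: 0.0129
grip_force: 59.4
time_s: 6.72
position: [0.595, 0.1602, 0.1456]
tcp_rot: [[-0.966, -0.258, -0.004], [-0.258, 0.966, -0.001], [0.004, 0.0, -1.0]]
force: [-0.6, -0.7, -5.2]
gripper_width: 0.0126
grip_force: 59.4
time_s: 7.22
position: [0.5958, 0.1777, 0.1488]
tcp_rot: [[-0.966, -0.257, -0.0], [-0.257, 0.966, 0.0], [0.0, 0.0, -1.0]]
force: [-0.4, -0.2, -4.7]
gripper_width: 0.013
grip_force: 59.5
```

View pics/d1.png

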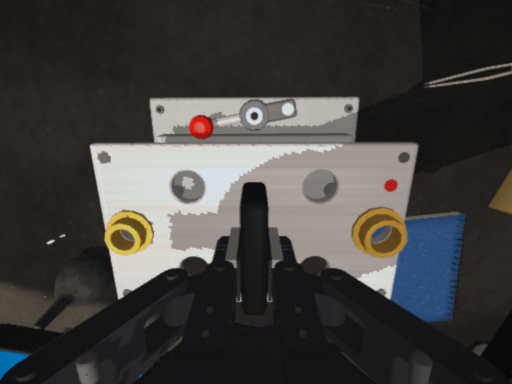

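The cover hangs level. Its bushes are at (129,233) and (380,233), and its red dot at (391,185) is on the same side as the large pin. The base's front strip, with the knob at (201,127) and pivot at (254,116), shows beyond it.

```bash
cat > cov.py <<'E'
from h import *
def bushes(f,zc):
    c=cloud(f); out=[]
    # bush tops: ring yellow pixels at top height
    hsv=cv2.cvtColor(f["pixels"],cv2.COLOR_RGB2HSV)
    ye=(hsv[...,0]>15)&(hsv[...,0]<35)&(hsv[...,1]>120)&(hsv[...,2]>60)&(abs(c[...,2]-zc-.02)<.0035)
    k,l,st,ce=cv2.connectedComponentsWithStats(ye.astype(np.uint8))
    for i in range(1,k):
        if st[i,4]<60: continue
        p=c[l==i]; (x,y),ra=cv2.minEnclosingCircle(p[:,:2].astype(np.float32))
        out.append((x,y,np.median(p[:,2]),ra,st[i,4]))
    return out,c
def baserear(f,c):
    m=(c[...,2]>.006)&(c[...,2]<.014); return c[m]
E
python3 - <<'E'
from cov import *
import pickle
s,fs=pickle.load(open("d1.pkl","rb")); f=fs["wrist"]
print(s["position"],np.degrees(np.arctan2(s["tcp_rot"][1][1],s["tcp_rot"][0][1]))-90)
o,c=bushes(f,s["position"][2]-.019)
for q in o: print(np.round(q,4))
(a,b)=[np.array(q[:2]) for q in sorted(o,key=lambda q:q[1])[:2]] if len(o)>1 else (0,0)
print("mid",(a+b)/2,"len",np.linalg.norm(b-a),"yaw",np.degrees(np.arctan2(-(b-a)[0],(b-a)[1])))
zt=np.median(c[150:165,130:380,2]);print("plate top z front",zt, "left",np.median(c[150:290,112:118,2]),"right",np.median(c[150:280,395:400,2]), "front",np.median(c[148:152,150:380,2]))
m=(abs(c[...,2]-zt)<.004); p=c[m]; rc=cv2.minAreaRect(p[:,:2].astype(np.float32)); print("plate",rc)
# red knob & pivot
hsv=cv2.cvtColor(f["pixels"],cv2.COLOR_RGB2HSV); red=((hsv[...,0]<8)|(hsv[...,0]>172))&(hsv[...,1]>150)
m=red&(c[...,2]>.07)&(c[...,2]<.085);print("knob",c[m].mean(0),m.sum())
fl=(c[...,2]>.005)&(c[...,2]<.014)&(c[...,0]>.4)&(abs(c[...,1]-.2)<.2)&(abs(c[...,0]-.55)<.1);p=c[fl]
rc=cv2.minAreaRect(p[:,:2].astype(np.float32));print("flange strip",rc)
print("pivot pix",c[116,254], onplane(f,[(254,116)],.045))
f2=pickle.load(open("b2.pkl","rb")); 
for n,ff,uv in(("b1",pickle.load(open("b1.pkl","rb")),(110+222*.75,264*.75)),("b2",f2,(110+226*.75,182*.75))):
    print(n,cloud(ff)[int(uv[1]),int(uv[0])],onplane(ff,[uv],.045))
O=np.array([.6027,.1795]);R=lambda a:np.array([[np.cos(a),-np.sin(a)],[np.sin(a),np.cos(a)]])
print("exp pivot",O+R(np.radians(15.11))@[-.074,0])
E
```

```text
[0.59593517 0.17799624 0.14898992] 14.895870812422586
[5.760e-01 2.526e-01 1.477e-01 1.340e-02 6.850e+02]
[6.157e-01 1.025e-01 1.478e-01 1.110e-02 5.470e+02]
mid [0.59585011 0.17753326] len 0.15530282766154457 yaw 14.832380092113459
plate top z front 0.13579774115395515 left 0.13608105725515815 right 0.13602694507213856 front 0.1359612248446281
plate ((0.62217116355896, 0.12685707211494446), (0.14740990102291107, 0.3230007290840149), 28.46530532836914)
knob [0.54980283 0.12178759 0.07451808] 394
flange strip ((0.5934120416641235, 0.23655620217323303), (0.20914018154144287, 0.3156898319721222), 18.503929138183594)
pivot pix [0.53145756 0.1607934  0.05506747] [[0.53186473 0.16091221 0.045     ]]
b1 [0.53247428 0.16128717 0.05511083] [[0.53083049 0.16486157 0.045     ]]
b2 [0.53124442 0.16008151 0.05711714] [[0.52940023 0.16212804 0.045     ]]
exp pivot [0.53125839 0.1602102 ]
```

```bash
python3 - <<'E'
from cov import *
import pickle
R=lambda a:np.array([[np.cos(a),-np.sin(a)],[np.sin(a),np.cos(a)]])
F=[pickle.load(open(n+".pkl","rb")) for n in("b1","b2")]
for f in F:
    c=cloud(f)
    m=((c[...,2]>.005)&(c[...,2]<.034)&(c[...,0]>.45)&(c[...,0]<.72)).astype(np.uint8)
    m=cv2.morphologyEx(m,cv2.MORPH_OPEN,np.ones((3,3)))
    k,l,st,_=cv2.connectedComponentsWithStats(m); i=l[int(proj(f,[.6,.18,.03])[0,1]),int(proj(f,[.6,.18,.03])[0,0])]
    rc=cv2.minAreaRect(c[l==i][:,:2].astype(np.float32)); print(rc)
    a=rc[2] if rc[2]<45 else rc[2]-90
    print(" origin",np.array(rc[0])+R(np.radians(a))@[.0125,0])
    b=(l==i)&(c[...,2]>.024); q=c[b][:,:2]@R(np.radians(15.1))  # base-aligned coords
    o=np.array([.6027,.1795])@R(np.radians(15.1))
    q=q-o; print(" block x",np.percentile(q[:,0],[.3,99.7]),"y",np.percentile(q[:,1],[.3,99.7]))
for P in([.623,.105,.062],[.5825,.2538,.062]):
    print([proj(f,P)[0].round(1) for f in F])
E
```

```text
((0.591392993927002, 0.17652595043182373), (0.15521807968616486, 0.20935621857643127), 15.08916187286377)
 origin [0.60346202 0.17977997]
 block x [-0.05449313  0.05476262] y [-0.09419845  0.09394386]
((0.5911490321159363, 0.17696577310562134), (0.15520299971103668, 0.20980612933635712), 15.228446960449219)
 origin [0.60321011 0.18024913]
 block x [-0.05420248  0.05478576] y [-0.0936284   0.09414415]
[array([211.5, 161. ]), array([208.4,  92.7])]
[array([242.3, 256.1]), array([242. , 202.3])]
```

```bash
python3 -m crank '[[0,0,0.005,0.007,0.002,-0.01,0],[0,0,0,0,0,-0.03,0],[0,0,0,0,0,-0.014,0],[0,0,0,0,0,0,0],[0,0,0,0,0,0,0]]'
cat > look.py <<'E'
from cov import *
import sys
f=grab("wrist");s=r.state();save(f,sys.argv[1])
print(s["position"].round(4) if hasattr(s["position"],"round") else s["position"],np.degrees(np.arctan2(s["tcp_rot"][1][1],s["tcp_rot"][0][1]))-90, np.array(s["tcp_rot"])[:,2].round(4),s["force"],s["torque"])
o,c=bushes(f,s["position"][2]-.020)
for q in o: print(np.round(q,4))
if len(o)>1:
    a,b=[np.array(q[:2]) for q in sorted(o,key=lambda q:q[1])[:2]]
    print("mid",(a+b)/2,"len",np.linalg.norm(b-a),"yaw",np.degrees(np.arctan2(-(b-a)[0],(b-a)[1])))
E
python3 look.py e1.png
```

```text
time_s: 8.0
position: [0.6036, 0.1807, 0.0962]
tcp_rot: [[-0.965, -0.263, 0.002], [-0.263, 0.965, 0.0], [-0.002, -0.0, -1.0]]
force: [-0.1, -0.1, -4.2]
gripper_width: 0.0131
grip_force: 59.4
[0.6037 0.1809 0.0964] 15.239514689582464 [ 2.2e-03  9.0e-04 -1.0e+00] [ 0.07804602 -0.2697236  -4.60329077] [ 0.01938056 -0.02046101  0.01741488]
[5.834e-01 2.554e-01 9.490e-02 1.350e-02 7.870e+02]
[6.238e-01 1.055e-01 9.500e-02 1.110e-02 6.280e+02]
mid [0.60361552 0.18041147] len 0.15525247236830556 yaw 15.058054693206804
```

View pics/e1.png

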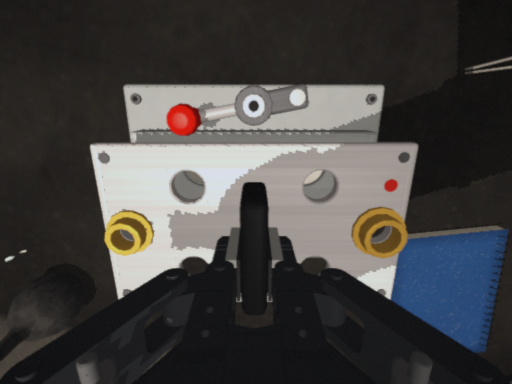

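The cover lies square over the base, with the bushes at (129,233) and (380,233) and the clamp clear at (254,105). It is off by only about 0.5 mm, so I'll lower it over the tapers.

```bash
python3 -m crank '[[0,0,0,-0.0006,-0.0006,-0.008,0],[0,0,0,0,0,-0.006,0],[0,0,0,0,0,-0.005,0],[0,0,0,0,0,-0.004,0],[0,0,0,0,0,0,0]]'
python3 look.py e2.png
```

```text
time_s: 8.68
position: [0.6021, 0.1798, 0.0713]
tcp_rot: [[-0.965, -0.263, -0.001], [-0.263, 0.965, -0.0], [0.001, -0.0, -1.0]]
force: [0.9, -0.2, -4.8]
gripper_width: 0.0129
grip_force: 59.5
[0.6023 0.1799 0.0717] 15.228649132399866 [-2.e-04 -1.e-04 -1.e+00] [-0.33739969 -0.36522235 -5.0376817 ] [-0.06172722  0.00123476 -0.06028306]
[5.820e-01 2.544e-01 7.010e-02 1.360e-02 7.630e+02]
[6.226e-01 1.047e-01 7.020e-02 1.130e-02 6.000e+02]
mid [0.60230076 0.17953554] len 0.15516083143690046 yaw 15.180838537876824
```

```bash
python3 -m crank '[[0,0,0,0,0,-0.003,0],[0,0,0,0,0,-0.003,0],[0,0,0,0,0,0,0]]'
python3 -m crank '[[0,0,0,0,0,-0.003,0],[0,0,0,0,0,-0.003,0],[0,0,0,0,0,0,0]]'; python3 -c "
from plant import r;print(r.state()['torque'])"
```

```text
time_s: 9.1
position: [0.602, 0.1799, 0.0654]
tcp_rot: [[-0.965, -0.263, -0.001], [-0.263, 0.965, -0.0], [0.001, 0.0, -1.0]]
force: [0.2, -0.5, -4.8]
gripper_width: 0.0129
grip_force: 59.5
time_s: 9.48
position: [0.602, 0.1799, 0.0593]
tcp_rot: [[-0.965, -0.263, -0.001], [-0.263, 0.965, -0.0], [0.001, 0.0, -1.0]]
force: [0.9, 0.5, -4.7]
gripper_width: 0.0127
grip_force: 59.5
[-0.03452642  0.0177855   0.05371256]
```

Sliding freely. About 9 mm are left.

```bash
python3 -m crank '[[0,0,0,0,0,-0.003,0],[0,0,0,0,0,-0.003,0],[0,0,0,0,0,0,0]]'
python3 -m crank '[[0,0,0,0,0,-0.002,0],[0,0,0,0,0,0,0]]';python3 -m crank '[[0,0,0,0,0,-0.001,0],[0,0,0,0,0,0,0]]'; python3 look.py e3.png
```

```text
time_s: 9.85
position: [0.602, 0.1799, 0.0533]
tcp_rot: [[-0.965, -0.263, -0.001], [-0.263, 0.965, -0.0], [0.001, 0.0, -1.0]]
force: [1.0, 0.5, -5.1]
gripper_width: 0.0131
grip_force: 59.5
time_s: 10.1
position: [0.6022, 0.1799, 0.0516]
tcp_rot: [[-0.965, -0.263, -0.0], [-0.263, 0.965, -0.0], [0.0, 0.0, -1.0]]
force: [0.0, 0.7, -6.0]
gripper_width: 0.0128
grip_force: 59.5
time_s: 10.35
position: [0.6023, 0.18, 0.0508]
tcp_rot: [[-0.965, -0.263, -0.0], [-0.263, 0.965, 0.0], [0.0, 0.0, -1.0]]
force: [0.7, -0.7, -6.1]
gripper_width: 0.0131
grip_force: 59.5
[0.6023 0.18   0.0508] 15.226489206823487 [-1.e-04  1.e-04 -1.e+00] [-0.05426765  0.10867987 -5.74337212] [ 0.02779367 -0.00640944 -0.03305219]
[5.814e-01 2.546e-01 4.960e-02 1.300e-02 6.130e+02]
[6.222e-01 1.046e-01 4.960e-02 1.120e-02 5.080e+02]
mid [0.60182533 0.17960679] len 0.155392672810667 yaw 15.227581325069474
```

```bash
for i in 1; do python3 -m crank '[[0,0,0,0,0,-0.0007,0],[0,0,0,0,0,0,0]]' | egrep 'pos|^force'; python3 -m crank '[[0,0,0,0,0,-0.0007,0],[0,0,0,0,0,0,0]]'| egrep 'pos|^force'; done
```

```text
position: [0.6024, 0.18, 0.0502]
force: [1.1, -1.0, -4.4]
position: [0.6024, 0.18, 0.0502]
force: [-3.1, -1.0, 0.9]
```

```bash
python3 -m crank '[[0,0,0,0,0,-0.0007,0],[0,0,0,0,0,0,0]]' | egrep 'pos|^force';python3 -m crank '[[0,0,0,0,0,0,0.15],[0,0,0,0,0,0,0.3],[0,0,0,0,0,0,0.45],[0,0,0,0,0,0,0.45]]'; python3 look.py g1.png
```

```text
position: [0.6024, 0.18, 0.0502]
force: [-6.3, 0.5, 4.4]
time_s: 11.65
position: [0.6025, 0.18, 0.0488]
tcp_rot: [[-0.965, -0.263, 0.0], [-0.263, 0.965, 0.0], [-0.001, 0.0, -1.0]]
force: [-0.2, 0.0, -0.2]
gripper_width: 0.0384
grip_force: 0.0
[0.6025 0.18   0.0488] 15.229201424137926 [ 3.e-04  1.e-04 -1.e+00] [ 0.26183856 -0.59570043 -0.84323443] [ 0.00544021  0.06425333 -0.04003204]
[5.813e-01 2.545e-01 4.900e-02 1.360e-02 7.030e+02]
[6.233e-01 1.052e-01 4.890e-02 1.140e-02 5.700e+02]
mid [0.60227108 0.17981781] len 0.1550667854768755 yaw 15.707706648964795
```

View pics/g1.png

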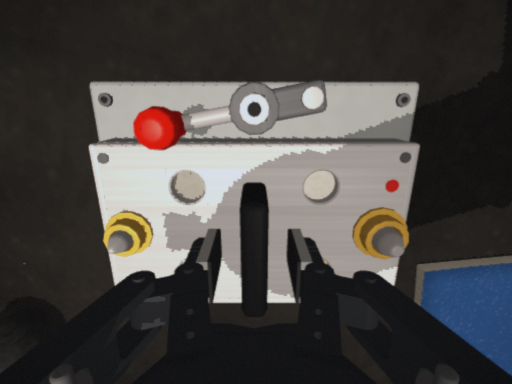

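The cover is seated, with both pins standing through their bushes at (120,240) and (392,243) and the bushes at their flush height. Next I'll rise, turn about +100° and pinch the knob.

```bash
python3 -m crank '[[0,0,0,0,0,0.015,0.45],[0,0,0,0,0,0.03,0.45],[0,0,0,0,0,0.03,0.45],[0,0,0.175,-0.005,-0.005,0,0.5],[0,0,0.175,-0.005,-0.006,0,0.5]]' | egrep 'time|pos|force'
python3 -m crank '[[0,0,0.175,-0.005,-0.006,0,0.5],[0,0,0.175,-0.005,-0.006,0,0.5],[0,0,0.175,-0.005,-0.006,0,0.5],[0,0,0.175,-0.005,-0.006,0,0.5],[0,0,0.175,-0.005,-0.006,0,0.5]]' | egrep 'time|pos|force'
python3 -m crank '[[0,0,0.175,-0.005,-0.006,0,0.5],[0,0,0.175,-0.006,-0.006,0,0.5],[0,0,0.175,-0.006,-0.006,0,0.5],[0,0,0,0,0,0,0.5],[0,0,0,0,0,0,0.5]]'
python3 look.py k1.png
python3 - <<'E'
from h import *
f=grab("wrist");c=cloud(f);hsv=cv2.cvtColor(f["pixels"],cv2.COLOR_RGB2HSV); red=((hsv[...,0]<8)|(hsv[...,0]>172))&(hsv[...,1]>150)
m=red&(c[...,2]>.07)&(c[...,2]<.085);print("knob",c[m].mean(0),m.sum())
E
```

```text
time_s: 12.32
position: [0.5926, 0.1691, 0.1256]
force: [0.1, 0.0, -0.8]
grip_force: 0.0
time_s: 12.95
position: [0.5675, 0.1389, 0.1252]
force: [0.5, -0.1, -0.4]
grip_force: 0.0
time_s: 13.58
position: [0.5506, 0.1212, 0.1244]
tcp_rot: [[0.427, -0.904, 0.001], [-0.904, -0.427, 0.0], [0.0, -0.001, -1.0]]
force: [-0.1, 0.5, -0.7]
gripper_width: 0.043
grip_force: 0.0
[0.5506 0.1212 0.1242] -244.65825041755147 [ 5.e-04  1.e-04 -1.e+00] [-0.66409125  0.66794786 -0.65571624] [ 0.05514157  0.01039806 -0.01135808]
knob [0.55116648 0.11952209 0.07441786] 405
```

```bash
python3 -m crank '[[0,0,0,0,0,-0.03,0.5],[0,0,0,0,0,-0.03,0.5],[0,0,0,0,0,-0.014,0.5],[0,0,0,0,0,0,0.5],[0,0,0,0,0,0,0.3]]' 20
python3 -m crank '[[0,0,0,0,0,0,0.15],[0,0,0,0,0,0,0],[0,0,0,0,0,0,0],[0,0,0,0,0,0,0]]'
python3 - <<'E'
import numpy as np
p=np.array([.5315,.1604]);phi=np.radians(-64.3)
P=lambda a:p+.044*np.array([np.cos(a),np.sin(a)])
a=phi;
for i in range(13):
    b=a-.146;print(i,(P(b)-P(a)).round(4),P(b).round(4),np.degrees(b).round(1));a=b
E
```

```text
time_s: 14.3
position: [0.5511, 0.1213, 0.0512]
tcp_rot: [[0.43, -0.903, 0.002], [-0.903, -0.43, 0.0], [0.0, -0.002, -1.0]]
force: [1.0, 0.7, -0.0]
gripper_width: 0.0266
grip_force: 0.0
time_s: 14.8
position: [0.5511, 0.1211, 0.0513]
tcp_rot: [[0.431, -0.902, 0.002], [-0.902, -0.431, 0.0], [0.001, -0.002, -1.0]]
force: [-1.1, -0.9, 6.1]
gripper_width: 0.0182
grip_force: 19.7
0 [-0.006  -0.0024] [0.5446 0.1184] -72.7
1 [-0.0062 -0.0015] [0.5384 0.1169] -81.0
2 [-0.0064 -0.0005] [0.532  0.1164] -89.4
3 [-0.0064  0.0004] [0.5256 0.1168] -97.8
4 [-0.0063  0.0013] [0.5193 0.1181] -106.1
5 [-0.006   0.0022] [0.5133 0.1204] -114.5
6 [-0.0056  0.0031] [0.5076 0.1234] -122.9
7 [-0.0051  0.0039] [0.5025 0.1273] -131.2
8 [-0.0045  0.0046] [0.498  0.1319] -139.6
9 [-0.0038  0.0052] [0.4942 0.1371] -148.0
10 [-0.003   0.0057] [0.4912 0.1427] -156.3
11 [-0.0021  0.0061] [0.4891 0.1488] -164.7
12 [-0.0012  0.0063] [0.4878 0.1551] -173.0
```

```bash
python3 -m crank '[[0,0,-0.146,-0.006,-0.0024,0,0],[0,0,-0.146,-0.0062,-0.0015,0,0],[0,0,-0.146,-0.0064,-0.0005,0,0],[0,0,-0.146,-0.0064,0.0004,0,0],[0,0,0,0,0,0,0]]'
python3 -m crank '[[0,0,-0.146,-0.0063,0.0013,0,0],[0,0,-0.146,-0.006,0.0022,0,0],[0,0,-0.146,-0.0056,0.0031,0,0],[0,0,-0.146,-0.0051,0.0039,0,0],[0,0,0,0,0,0,0]]'
```

```text
time_s: 15.42
position: [0.5256, 0.1163, 0.0513]
tcp_rot: [[-0.14, -0.99, 0.001], [-0.99, 0.14, -0.001], [0.001, -0.002, -1.0]]
force: [-1.8, -3.8, 6.7]
gripper_width: 0.0182
grip_force: 19.7
time_s: 16.05
position: [0.5019, 0.1263, 0.0513]
tcp_rot: [[-0.663, -0.749, -0.0], [-0.749, 0.663, -0.002], [0.002, -0.001, -1.0]]
force: [-6.0, -5.4, 9.6]
gripper_width: 0.0182
grip_force: 19.9
```

```bash
python3 -m crank '[[0,0,-0.146,-0.0043,0.0048,0,0],[0,0,-0.146,-0.0035,0.0052,0,0],[0,0,-0.12,-0.0026,0.005,0,0],[0,0,0,0,0,0,0]]'
python3 -m crank '[[0,0,-0.03,-0.0006,0.002,0,0],[0,0,0,0,0,0,0]]'
python3 -m crank '[[0,0,-0.02,-0.0003,0.0015,0,0],[0,0,0,0,0,0,0]]'
```

```text
time_s: 16.55
position: [0.4905, 0.1408, 0.0512]
tcp_rot: [[-0.907, -0.421, -0.003], [-0.421, 0.907, -0.004], [0.004, -0.002, -1.0]]
force: [-12.6, -6.7, 13.7]
gripper_width: 0.018
grip_force: 20.1
time_s: 16.8
position: [0.4898, 0.1423, 0.0512]
tcp_rot: [[-0.919, -0.394, -0.003], [-0.394, 0.919, -0.004], [0.005, -0.003, -1.0]]
force: [-12.6, -8.8, 14.2]
gripper_width: 0.0178
grip_force: 20.1
time_s: 17.05
position: [0.4894, 0.1433, 0.0511]
tcp_rot: [[-0.927, -0.375, -0.004], [-0.375, 0.927, -0.005], [0.006, -0.003, -1.0]]
force: [-13.7, -10.0, 15.3]
gripper_width: 0.0178
grip_force: 20.2
```

```bash
python3 -m crank '[[0,0,0,-0.0015,-0.0006,0.001,0],[0,0,0,0,0,0,0]]'|egrep 'pos|force'
python3 -m crank '[[0,0,-0.03,-0.0006,0.002,0,0],[0,0,0,0,0,0,0]]'|egrep 'pos|force'
python3 -m crank '[[0,0,-0.03,-0.0006,0.002,0,0],[0,0,0,0,0,0,0]]'|egrep 'pos|force'
```

```text
position: [0.4891, 0.1437, 0.0513]
force: [-1.9, -6.8, 4.8]
grip_force: 19.8
position: [0.4885, 0.1454, 0.0513]
force: [-3.0, -8.3, 4.9]
grip_force: 19.8
position: [0.4879, 0.1473, 0.0513]
force: [-3.9, -7.8, 5.2]
grip_force: 19.9
```

```bash
python3 -m crank '[[0,0,-0.02,-0.0003,0.0015,0,0],[0,0,0,0,0,0,0]]'|egrep 'pos|force'
python3 -m crank '[[0,0,0,-0.0003,0.0015,0,0],[0,0,0,0,0,0,0]]'|egrep 'pos|force'
python3 -m crank '[[0,0,0,-0.0003,0.0015,0,0],[0,0,0,0,0,0,0]]'|egrep 'pos|force'
```

```text
position: [0.4875, 0.1487, 0.0513]
force: [-2.1, -7.0, 5.0]
grip_force: 19.9
position: [0.4874, 0.1491, 0.0513]
force: [-1.7, -12.4, 5.8]
grip_force: 20.2
position: [0.4873, 0.1492, 0.0513]
force: [-0.2, -18.1, 4.8]
grip_force: 20.7
```

The knob is up against its stop: it stalls at y = 0.149 as predicted, with the force rising. I'll release, rise and look.

```bash
python3 -m crank '[[0,0,0,0,0,0,0.15],[0,0,0,0,0,0,0.3],[0,0,0,0,0,0,0.45],[0,0,0,0,0,0,0.45]]'|egrep 'pos|force'
python3 -m crank '[[0,0,0,0,0,0.02,0.45],[0,0,0,0,0,0.05,0.45],[0,0,0,0,0,0.06,0.45],[0,0,0,0.03,0.0,0.02,0.45],[0,0,0,0,0,0,0.45]]'|egrep 'time|pos|force'
python3 -m crank '[[0,0,0,0.04,0,0,0.45],[0,0,0,0,0,0,0.45],[0,0,0,0,0,0,0.45]]'|egrep 'time|pos|force'
python3 - <<'E'
from h import *
import pickle
f=grab("wrist");save(f,"z1.png");c=cloud(f);hsv=cv2.cvtColor(f["pixels"],cv2.COLOR_RGB2HSV); red=((hsv[...,0]<8)|(hsv[...,0]>172))&(hsv[...,1]>150)
m=red&(c[...,2]>.07)&(c[...,2]<.085);k=c[m].mean(0);print("knob",k,m.sum(),"clamp deg",np.degrees(np.arctan2(k[1]-.1604,k[0]-.5315))+180-15.1)
s=grab("side");save(s,"zs.png")
f0=pickle.load(open("f0.pkl","rb"))["side"]
a=cv2.resize(f["pixels"][:,60:460],(400,384));b=cv2.resize(s["pixels"][140:332,100:300],(400,384))
cv2.imwrite("pics/z.png",np.hstack([a,b])[:,:,::-1])
E
```

```text
position: [0.4874, 0.1545, 0.0507]
force: [0.2, 0.3, -0.3]
grip_force: 0.0
time_s: 19.68
position: [0.5189, 0.1547, 0.2023]
force: [-0.8, 0.7, -1.3]
grip_force: 0.0
time_s: 20.05
position: [0.5568, 0.154, 0.1997]
force: [-0.2, 0.0, 1.1]
grip_force: 0.0
knob [0.48865659 0.14871696 0.07446942] 257 clamp deg 0.15322090119200915
```

View pics/z.png

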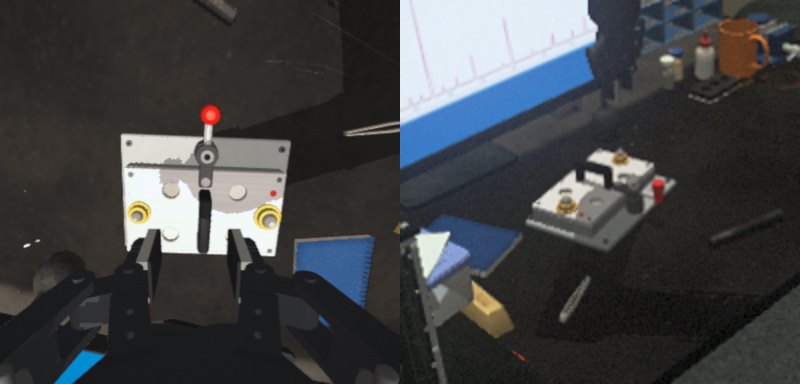

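The cover lies flush with its pins through the bushes at (139,213) and (267,216). The clamp arm points straight over the cover at (206,175), with the knob at (211,115) and a measured clamp angle of about 0.15°. The neighbouring objects are undisturbed, so I'll hand in.

```bash
python3 -c "
from plant import r;print(r.close_job())"
```

```text
the job is handed in; nothing more can be done
None
```

The cover is seated flush on the base with the large bush on the large pin, the clamp is fully over it at its stop (measured about 0.15° from closed), and the job was handed in at about 20 s of robot time.

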